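Hold a lock knob down on its programming dock

TASK

Program the brass electronic lock knob: pick it up by its metal drum with a light grip (never more than 50 N on a side, the housing is thin), carry it upright to the programming dock and set its round shoulder in the blue sprung ring. Then press it straight down, gently and with no more than 30 N, until the ring is level with the rim of the aluminium collar and the contacts underneath are made, and keep holding it down there: finish while still holding it pressed. Leave the steel knob and the other things on the bench where they are.

Things in the scene. Friction and masses are not known exactly. Their poses are not given: they have to be found in the camera images.
- brass_knob: Brass-coloured electronic lock knob to program, standing upright, 64 mm tall, 0.16 kg (+-30 %). Origin: centre of its underside; z up its axis; turn about it does not matter. Heights from underside: black neck 26 mm diameter, 0 to 10; conical shoulder 30 to 44 mm diameter, 10 to 22; straight 44 mm brass drum, 22 to 53; pale light ring and brass cap with a black round window on top, also 44 mm, to 64.
- steel_knob: A second knob of the same shape and size but steel-coloured, drum and cap, standing upright; not to be moved. Origin: centre of its underside.
- dock: Programming dock, fixed: grey slab 108 x 96 x 20 mm with a fixed aluminium collar (inside diameter 62, outside 71, foot 74 mm), rim 44 mm above the bench. Origin: on the bench on the collar's upright axis; z up. Inside the collar: the blue sprung ring and, at the centre, a sprung contact head, 21 mm diameter with small brass pins, top 28 mm above the bench when free.
- ring_top (a point): Centre of the top face of the blue ring (outside diameter 60 mm); goes down with it. Free: 54 mm above the bench, 10 mm above the collar's rim. Conical seat: 43 mm diameter at the top, 34 mm at 8 mm below, then a straight 34 mm hole. Seated in it, a knob's drum starts about 1 mm above the ring's top, its underside is 21 mm below it (33 mm above the bench before pressing).
- guide_ring (a joint): How far the blue ring is pressed down, m: 0 free, 0.010 level with the collar's rim, hard stop at 0.012. Spring: about 4 N to start moving, then 0.5 N per mm, about 9 N when level. A knob's weight alone does not move it.
- contact_head (a joint): How far the knob's underside has pushed the contact head down, m: 0 free; a centred knob meets it with the ring about 5 mm down and has pushed it about 0.005 when the ring is level with the rim (about 1.7 mm less for each mm the knob sits off-centre); stop at 0.007. Light spring, 0.4 N per mm.
- euro_cylinder_brass: Brass double-profile lock cylinder lying on the bench, 26 x 73 x 17 mm, bystander. Origin: centre of its underside.
- euro_cylinder_nickel: Nickel double-profile lock cylinder lying on the bench, 26 x 73 x 17 mm, bystander. Origin: centre of its underside.
- oil: Small amber dropper bottle with a black top, 33 mm diameter, 102 mm tall, standing, bystander. Origin: centre of its underside.
There are look-alikes about, which are no part of the job. Several things have the shape of the brass_knob; the one meant has the colours described above.

How it is judged:
By the outcome, as a careful person would: the job done as asked, in the order asked, and still so for the second after the job is handed in, while the arm keeps its last pose, push and grip.
It also fails if it takes over 38 s, if anything falls off the work surface, if the arm or the gripper's body presses on something with over 40 N, if the wrist force passes 120 N, or if a joint passes its speed limit or range.

ROBOT

A 7-joint arm with a two-finger parallel gripper is mounted at the origin on a cart in front of the work surface, level with it; the furniture and walls round the work are solid. World frame = base frame: x ahead of the robot, y to its left, z up, the work surface at z = 0. Lengths are in m, angles in rad, forces in N, time in s.
With the tool pointing down it reaches from about 0.4 to 0.875 m from the base axis. Payload 19.3 kg.
Tool frame: the origin (TCP) lies midway between the tips of the shut fingers; the grasp point (between the pads) lies 19 mm behind it; z points along the fingers, y is the line along which they close (so a half turn about z gives the same grasp; the last joint's range is limited). The gripper opens to 85 mm and grips with 20 to 120 N. Pads are 22 mm wide; open, the fingers measure 114 mm over their backs; the gripper's body (76 mm by 85 mm) begins 54 mm behind the grasp point. The pads swing forward as they close: fully open they stand 13 mm farther back than shut.
Start: joints at [-1.254, 0.521, -0.036, 1.599, 0.021, 1.021, -0.113], TCP at [0.236, 0.579, 0.231] pointing down, gripper open.
Joint ranges: [-2.91, 2.91], [-0.3, 2.13], [-1.5, 1.42], [0.17, 2.43], [-1.26, 4.41], [0.16, 1.93], [-2.52, 2.52]. Speed limits (rad/s): [1.89, 1.89, 2.39, 2.39, 3.01, 3.01, 3.01].

INTERFACE

Orientations are given as [roll, pitch, yaw] about the fixed x, y, z axes, in that order (R = Rz(yaw) Ry(pitch) Rx(roll)).
In Python, from workcell import bot gives the robot as it stands.
- The arm moves only by the tool move_arm, never from a script. Its argument "moves" is a list that holds one entry, the list of rows, each a list of 7 numbers: the opening, from 0 (shut) to 1 (fully open), then the shift along the tool's x, y, z in units of 1000 mm (1.0 is 1000 mm), then the turn, a rotation vector about the tool's x, y, z in units of 2 pi rad (1.0 is 2 pi rad). A call has 1 to 5 rows; each row is the pose to reach, as a shift and turn from the pose commanded when the call began, along the tool's axes at that moment, turning the shorter way round; what a row does not reach only later rows make up. A row lasts 1/10 s, in which the tool goes at most 50 mm and 8.59 degrees, less where a joint would pass 70% of its speed; a pose out of reach is approached as far as the arm can. A call with a number of a shift or a turn outside -1 to 1 is refused whole. A call with a gripper value outside its range is refused whole. The fingers move at their own pace and stop on an object; "force" is the grip in N (left out, the last holds). Time passes only in rows, so rows that repeat a pose let the fingers close. It gives the time, the measured TCP pose, the force, the opening and the grip force at its end, in the units of the state.
- bot.observe(): the state, without advancing time (a new reading comes with each control period).
- bot.grab_frame(name): name is "side" or "top"; returns the picture (480x640x3 uint8, red, green, blue); there is no depth.
- bot.camera_params(name): a dict with "vertical_fov" (degrees; the focal length in pixels is half the picture's height over the tangent of half this angle, whatever the lens; pixels are square), "cx", "cy" (the principal point, pixels), "D" ([k1, k2, p1, p2, k3] as OpenCV has them; the pictures are not rectified), "R" (3x3) and "t" (3): a world point X has camera coordinates R X + t. Camera axes: x right, y down, z forward; pixel columns grow to the right and rows downward; lengths in m; the calibration is good to about 2 mm. A picture is of the moment at which its call begins. camera_params takes no time and is no camera call.
- bot.job_done(): hands the job in; it is judged then, once.
The state is a dict: "clock": time; "qpos": joint angles; "qd": joint speeds; "joint_efforts": joint torques, N m; "position": TCP position; "tool_rot": TCP orientation; "force": force on the tool from outside, world axes, zero at the start; "moment": the same for the moment, N m; "grip_width": finger opening in m; "finger_force": force on a finger pad.
Only numpy, scipy, OpenCV 4.12 (cv2) and the standard library are available. Lean on these libraries where they do the work, as an engineer would, in place of code of your own. Each camera call takes 0.05 s, during which the arm holds its last target. There are 200 camera calls.

## Working session

There is one attempt and no reset: what is moved stays moved. The work goes in short steps, Python scripts to look and compute and a tool call to move; the robot and the scene stay as the last step left them, time stands still between calls to the robot, and variables do not carry over. Pictures are saved under pics/ and viewed, at most 10 in all, crops included, and the job is handed in when it is done.

Besides the shell and the picture viewer there is one more tool, called after "Call:" by a JSON object that holds its "method" and its "body". move_arm: Moves the arm, as the interface text tells. Shifts and turns lie within -1 to 1; 1 stands for 1000 mm of shift or 2 pi rad of turn. Its arguments: {"type":"object","properties":{"moves":{"type":"array"},"force":{"type":"number"}},"required":["moves"]}

```bash
mkdir -p pics && python3 - <<'E'
from workcell import bot
import cv2
for n in("top","side"):
    f=bot.grab_frame(n); cv2.imwrite(f"pics/{n}0.png",f[:,:,::-1])
    print(n,bot.camera_params(n))
s=bot.observe(); print(s["clock"],s["position"],s["tool_rot"],s["force"],s["grip_width"])
E
```

```text
top {'vertical_fov': 52.28923433118457, 'cx': 315.27645434948704, 'cy': 240.42548962135214, 'D': array([0.03643275, 0.        , 0.        , 0.        , 0.        ]), 'R': array([[-0.01142458, -0.99991397, -0.0064447 ],
       [-0.99029135,  0.01220711, -0.13847034],
       [ 0.1385371 ,  0.00480017, -0.99034561]]), 't': array([5.93599065e-04, 5.30816649e-01, 9.08653365e-01])}
side {'vertical_fov': 45.84794859854518, 'cx': 314.68475339291115, 'cy': 235.90247342819083, 'D': array([-0.1360294,  0.       ,  0.       ,  0.       ,  0.       ]), 'R': array([[-9.99895920e-01,  1.12295095e-02,  9.05794391e-03],
       [-7.42263513e-04,  5.86959634e-01, -8.09615858e-01],
       [-1.44082364e-02, -8.09538317e-01, -5.86890208e-01]]), 't': array([0.52859222, 0.07791365, 1.12156852])}
0.1 [0.23569978 0.57854539 0.23079054] [-3.14061468e+00  7.12666778e-05  2.75479016e+00] [ 1.27637237  0.00881202 -0.66667188] 0.08549195125945042
```

View pics/top0.png

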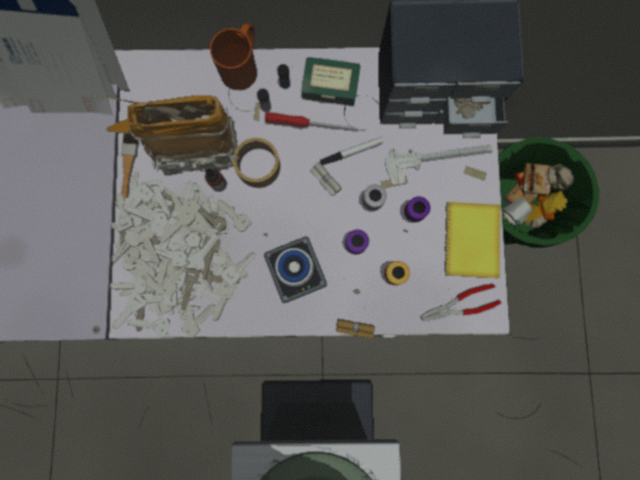

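View pics/side0.png

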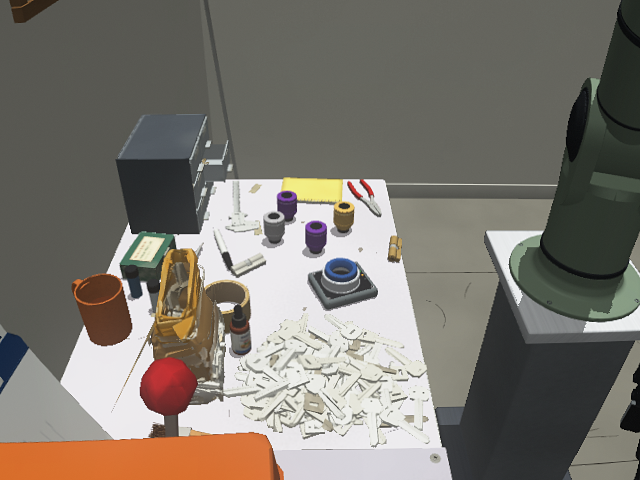

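The top view shows the brass knob at (397,272), steel at (374,196), purple look-alikes at (417,208) and (356,241), and the dock ring at (294,266). In the side view the brass knob is at (344,212) and the dock ring at (341,270).

```bash
cat > h.py <<'E'
import numpy as np, cv2
from workcell import bot
P={n:bot.camera_params(n) for n in("top","side")}
def K(n):
    p=P[n]; f=240/np.tan(np.radians(p["vertical_fov"])/2)
    return np.array([[f,0,p["cx"]],[0,f,p["cy"]],[0,0,1.]])
def ray(n,uv):
    x,y=cv2.undistortPoints(np.array([[uv]],float),K(n),P[n]["D"])[0,0]
    R,t=P[n]["R"],P[n]["t"]; return -R.T@t, R.T@np.array([x,y,1])
def onz(n,uv,z):
    c,d=ray(n,uv); return c+d*(z-c[2])/d[2]
def proj(n,X):
    p=P[n]; return cv2.projectPoints(np.atleast_2d(np.array(X,float)),cv2.Rodrigues(p["R"])[0],p["t"],K(n),p["D"])[0][:,0]
def circ(n,c,r,z):
    a=np.linspace(0,2*np.pi,60); return proj(n,np.c_[c[0]+r*np.cos(a),c[1]+r*np.sin(a),0*a+z])
def crop(n,f,c,s,w,draw,k):
    im=cv2.resize(f[c[1]-w[1]:c[1]+w[1],c[0]-w[0]:c[0]+w[0],::-1],None,fx=s,fy=s,interpolation=cv2.INTER_CUBIC)
    o=np.array([c[0]-w[0],c[1]-w[1]])
    for q,col in draw: cv2.polylines(im,[np.int32(np.round((q-o+.5)*s-.5))],True,col,1)
    for i in range(0,2*w[0],10): cv2.line(im,(i*s,0),(i*s,4),(0,0,255),1)
    return im
E
python3 - <<'E'
from h import *
print(onz("top",(397,272),.064),onz("side",(344,204),.064))
print(onz("top",(294,266),.054),onz("side",(341,268),.054))
b=onz("top",(397,272),.064); d=onz("top",(294,266),.054)
rows=[]
for n in("top","side"):
    f=cv2.imread(f"pics/{n}0.png")[:,:,::-1]
    r=[]
    for c0,spec in((b,[(.022,.064),(.022,.022),(.013,0)]),(d,[(.030,.054),(.0215,.054),(.0355,.044)])):
        c=np.int32(proj(n,[c0[0],c0[1],.05])[0]); print(n,c)
        r.append(crop(n,f,c,7,(28,21),[(circ(n,c0,a,z),(0,255,0)) for a,z in spec],0))
    rows.append(np.hstack(r))
cv2.imwrite("pics/c1.png",np.vstack(rows))
E
```

```text
[ 0.46592534 -0.15692442  0.064     ] [ 0.46505837 -0.15951399  0.064     ]
[0.48021565 0.03487142 0.054     ] [0.48099521 0.04339347 0.054     ]
top [395 272]
top [294 266]
side [343 210]
side [341 266]
```

View pics/c1.png

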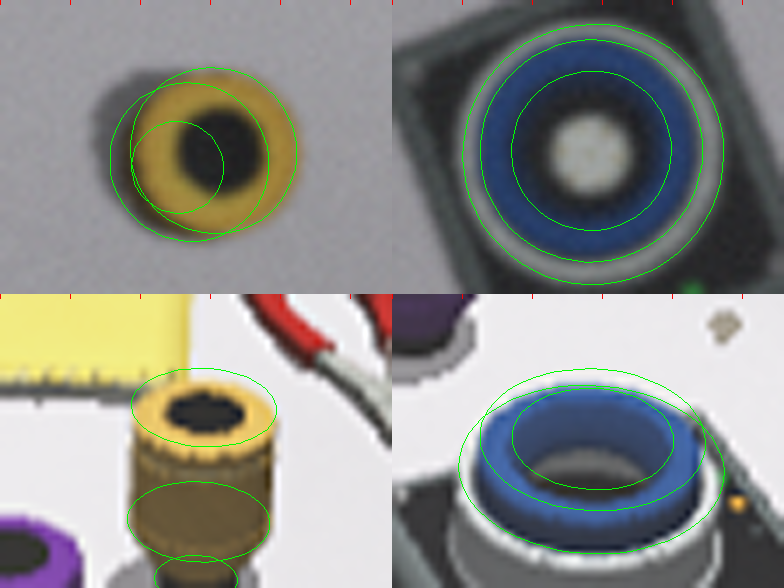

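```bash
cat >> h.py <<'E'
from scipy.spatial.transform import Rotation as Ro
def to(p,yaw=np.pi/2):
    s=bot.observe(); R=Ro.from_euler("xyz",s["tool_rot"]); T=Ro.from_euler("xyz",[np.pi,0,yaw])
    print(s["clock"],"shift",np.round(R.inv().apply(np.array(p)-s["position"]),4),"turn",np.round((R.inv()*T).as_rotvec()/2/np.pi,4))
def tri(a,b):
    (c,d),(e,g)=ray("top",a),ray("side",b); d/=np.linalg.norm(d); g/=np.linalg.norm(g)
    k=np.linalg.lstsq(np.c_[d,-g],e-c,rcond=None)[0]; return c+d*k[0],e+g*k[1]
E
python3 - <<'E'
from h import *
print(tri((398,272.4),(344.1,205.6)),tri((294.1,265.9),(340.4,268.3)))
print(onz("side",(344.1,205.6),.064),onz("side",(340.4,268.3),.054),onz("top",(398,272.4),.064))
to((.42,.25,.2))
E
```

```text
(array([ 0.46543691, -0.15937368,  0.06017575]), array([ 0.46470691, -0.15927143,  0.06010657])) (array([0.48106788, 0.03505285, 0.04640916]), array([0.48143235, 0.03500075, 0.04643857]))
[ 0.4651817  -0.15324789  0.064     ] [0.4821469  0.04426827 0.054     ] [ 0.465162   -0.15874919  0.064     ]
0.1 shift [-0.2946 -0.2347  0.031 ] turn [-1.000e-04  1.000e-04  1.884e-01]
```

Call:
{"method": "move_arm", "body": {"moves": [[[1,-0.294,-0.235,0.03,0,0,0.188],[1,-0.294,-0.235,0.03,0,0,0.188],[1,-0.294,-0.235,0.03,0,0,0.188],[1,-0.294,-0.235,0.03,0,0,0.188],[1,-0.294,-0.235,0.03,0,0,0.188]]], "force": 30}}

```text
clock: 0.6
position: [0.3579, 0.3593, 0.2113]
tool_rot: [-3.142, -0.0, 1.999]
force: [2.0, 1.1, -0.1]
grip_width: 0.0853
finger_force: 0.0
```

```bash
python3 -c "
from h import *
to((.465,-.158,.16)); to((.465,-.158,.023))"
```

```text
0.6 shift [-0.5151 -0.1172  0.0513] turn [-0.      0.      0.0681]
0.6 shift [-0.5151 -0.1172  0.1883] turn [-0.      0.      0.0681]
```

Call:
{"method": "move_arm", "body": {"moves": [[[1,-0.515,-0.117,0.051,0,0,0.068],[1,-0.515,-0.117,0.051,0,0,0.068],[1,-0.515,-0.117,0.051,0,0,0.068],[1,-0.515,-0.117,0.051,0,0,0.068],[1,-0.515,-0.117,0.051,0,0,0.068]]]}}

```text
clock: 1.1
position: [0.4093, 0.1162, 0.1873]
tool_rot: [3.141, -0.0, 1.578]
force: [0.9, -0.8, -0.4]
grip_width: 0.0858
finger_force: 0.0
```

```bash
python3 -c "
from h import *
to((.465,-.158,.12))"
```

```text
1.1 shift [-0.2745  0.0538  0.0673] turn [ 0.     -0.      0.0011]
```

Call:
{"method": "move_arm", "body": {"moves": [[[1,-0.274,0.054,0.06,0,0,0.001],[1,-0.274,0.054,0.06,0,0,0.001],[1,-0.274,0.054,0.06,0,0,0.001],[1,-0.274,0.054,0.06,0,0,0.001],[1,-0.274,0.054,0.06,0,0,0.001]]]}}

```text
clock: 1.6
position: [0.4582, -0.1235, 0.1344]
tool_rot: [-3.142, -0.0, 1.572]
force: [1.5, 1.2, 0.6]
grip_width: 0.0852
finger_force: 0.0
```

Call:
{"method": "move_arm", "body": {"moves": [[[1,0,0,0,0,0,0],[1,0,0,0,0,0,0],[1,0,0,0,0,0,0]]]}}

```text
clock: 1.9
position: [0.4581, -0.1207, 0.1349]
tool_rot: [-3.141, -0.0, 1.572]
force: [-0.3, 0.4, 0.8]
grip_width: 0.0853
finger_force: 0.0
```

```bash
python3 - <<'E'
from h import *
to((.465,-.158,.023))
s=bot.observe(); p=s["position"]; print(p)
a,b=bot.grab_frame("side"),bot.grab_frame("top")
q=proj("side",[p])[0]; print(q)
c=np.int32(proj("side",[p[0],p[1],.08])[0])
i1=crop("side",a,c,6,(32,45),[(circ("side",p,.003,p[2]),(0,255,0)),(circ("side",(.465,-.158),.022,.064),(0,255,0))],0)
c=np.int32(proj("top",[p[0],p[1],.08])[0])
i2=crop("top",b,c,6,(32,45),[(circ("top",p,.003,p[2]),(0,255,0)),(circ("top",(.465,-.158),.022,.064),(0,255,0))],0)
cv2.imwrite("pics/c2.png",np.hstack([i1,i2]))
E
```

```text
1.9 shift [-0.0373  0.0069  0.1118] turn [-0.0001 -0.0001  0.0002]
[ 0.45812313 -0.12071909  0.13485444]
[349.86327516 184.68915204]
```

View pics/c2.png

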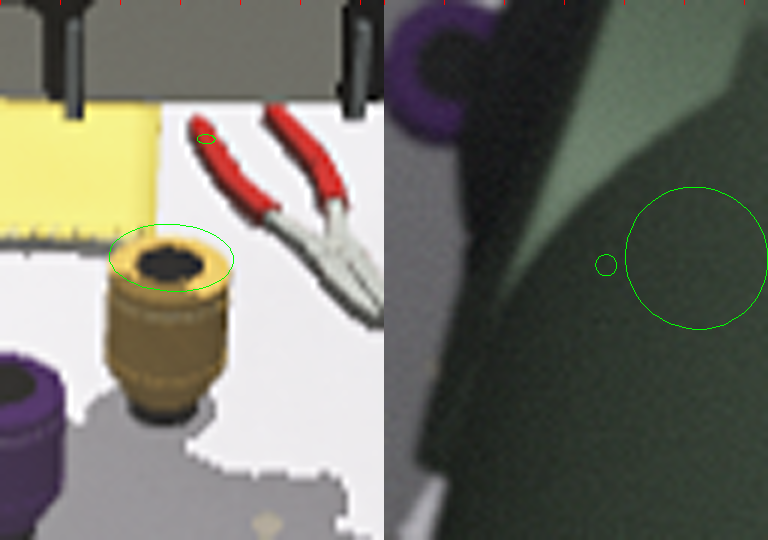

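The side crop shows the open fingertips at about (74,118) and (355,118), above and left of the brass knob's cap, centred at (168,265). The top view is blocked by the wrist. I'll shift over the knob and lower.

Call:
{"method": "move_arm", "body": {"moves": [[[1,-0.036,0.008,0,0,0,0],[1,-0.036,0.008,0.03,0,0,0],[1,-0.036,0.008,0.06,0,0,0],[1,-0.036,0.008,0.09,0,0,0],[1,-0.036,0.008,0.112,0,0,0]]]}}

```text
clock: 2.5
position: [0.4662, -0.1562, 0.0215]
tool_rot: [-3.141, -0.0, 1.573]
force: [-0.6, -0.1, 0.7]
grip_width: 0.0854
finger_force: 0.0
```

Call:
{"method": "move_arm", "body": {"moves": [[[1,0,0,0,0,0,0],[1,0,0,0,0,0,0]]]}}

```text
clock: 2.7
position: [0.4665, -0.157, 0.0235]
tool_rot: [-3.141, -0.0, 1.572]
force: [-0.4, 0.2, -0.3]
grip_width: 0.0856
finger_force: 0.0
```

```bash
python3 - <<'E'
from h import *
p=bot.observe()["position"]; print(p)
a=bot.grab_frame("side")
c=np.int32(proj("side",[p[0],p[1],.05])[0]); print(c)
i1=crop("side",a,c,8,(45,35),[(circ("side",p,.003,p[2]),(0,255,0))],0)
cv2.imwrite("pics/c3.png",i1)
E
```

```text
[ 0.4664547  -0.15700735  0.02348743]
[343 210]
```

View pics/c3.png

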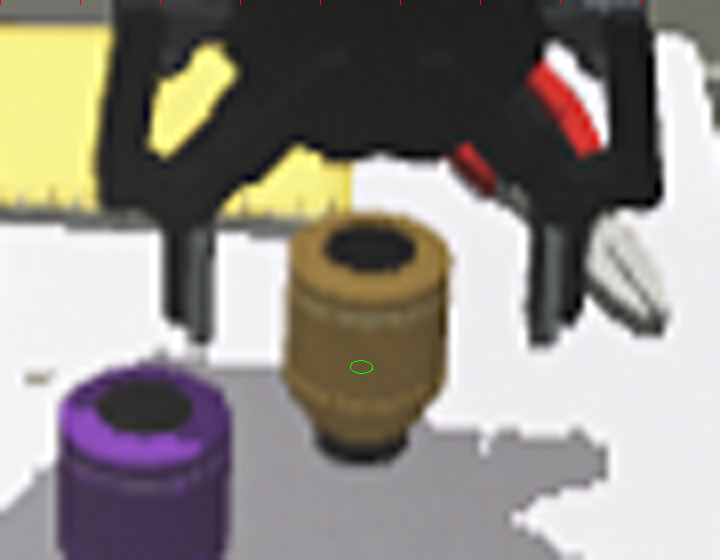

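The fingers at about x=190 and 545 straddle the brass knob evenly (centre 368), and the tips are level with the drum's lower part, so I can close.

Call:
{"method": "move_arm", "body": {"moves": [[[0.6,0,0,0,0,0,0],[0.5,0,0,0,0,0,0],[0.4,0,0,0,0,0,0],[0.4,0,0,0,0,0,0],[0.4,0,0,0,0,0,0]]], "force": 35}}

```text
clock: 3.25
position: [0.4667, -0.1576, 0.0236]
tool_rot: [3.141, 0.0, 1.571]
force: [-1.1, 1.7, 11.8]
grip_width: 0.0436
finger_force: 33.8
```

Call:
{"method": "move_arm", "body": {"moves": [[[0.4,0,0,0,0,0,0],[0.4,0,0,0,0,0,0],[0.4,0,0,0,0,0,0]]]}}

```text
clock: 3.55
position: [0.4667, -0.1576, 0.0236]
tool_rot: [3.141, -0.0, 1.571]
force: [-1.3, 1.0, 12.0]
grip_width: 0.0435
finger_force: 33.8
```

Call:
{"method": "move_arm", "body": {"moves": [[[0.4,0,0,-0.02,0,0,0],[0.4,0,0,-0.05,0,0,0],[0.4,0,0,-0.075,0,0,0],[0.4,0,0,-0.075,0,0,0]]]}}

```text
clock: 3.95
position: [0.4676, -0.1579, 0.1006]
tool_rot: [3.137, 0.001, 1.571]
force: [-0.4, 0.7, -2.4]
grip_width: 0.0433
finger_force: 36.2
```

```bash
python3 -c "
from h import *
print(bot.observe()['force'])
to((.4815,.037,.10))"
```

```text
[-0.39714905  0.66194047 -2.38652516]
3.95 shift [0.1949 0.014  0.0005] turn [0.0007 0.0001 0.    ]
```

Call:
{"method": "move_arm", "body": {"moves": [[[0.4,0.04,0.003,0,0,0,0],[0.4,0.08,0.006,0,0,0,0],[0.4,0.12,0.009,0,0,0,0],[0.4,0.16,0.012,0,0,0,0],[0.4,0.195,0.014,0,0,0,0]]]}}

```text
clock: 4.45
position: [0.4798, 0.0396, 0.0974]
tool_rot: [-3.141, -0.0, 1.572]
force: [0.8, 0.1, -1.4]
grip_width: 0.0431
finger_force: 36.2
```

Call:
{"method": "move_arm", "body": {"moves": [[[0.4,0,0,0,0,0,0],[0.4,0,0,0,0,0,0],[0.4,0,0,0,0,0,0]]]}}

```text
clock: 4.75
position: [0.4799, 0.0365, 0.0976]
tool_rot: [-3.141, 0.0, 1.57]
force: [0.8, -1.2, -0.9]
grip_width: 0.0432
finger_force: 36.2
```

```bash
python3 - <<'E'
from h import *
s=bot.observe(); p=s["position"]; print(p,s["tool_rot"])
u=p[2]-.0236
a=bot.grab_frame("side"); cv2.imwrite("pics/side2.png",a[:,:,::-1])
c=np.int32(proj("side",[p[0],p[1],.07])[0]); print(c,u)
i1=crop("side",a,c,8,(35,35),[(circ("side",p,.022,u+.022),(0,255,0)),(circ("side",p,.013,u),(0,255,0)),(circ("side",p,.030,.054),(0,0,255)),(circ("side",p,.0215,.054),(0,0,255)),(circ("side",p,.0355,.044),(0,0,255))],0)
cv2.imwrite("pics/c4.png",i1)
E
```

```text
[0.47994303 0.03653244 0.09762402] [-3.14114648e+00  4.80719996e-04  1.57022197e+00]
[341 258] 0.07402401537181566
```

View pics/c4.png

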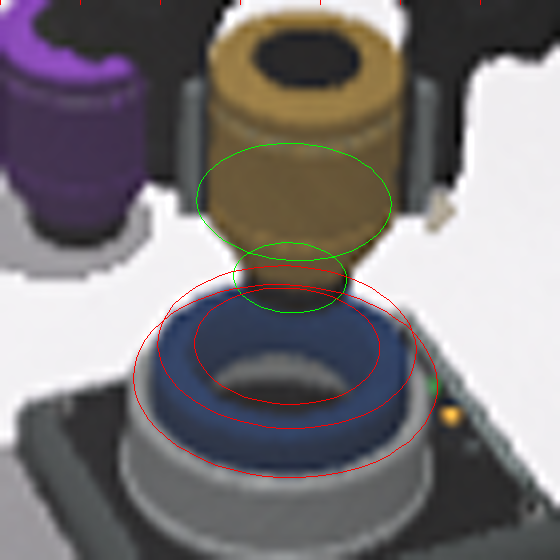

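```bash
python3 - <<'E'
from h import *
S=cv2.imread("pics/side2.png")[:,:,::-1]; S0=cv2.imread("pics/side0.png")[:,:,::-1]
def win(f,c):
    g=f[c[1]-9:c[1]+10,c[0]-10:c[0]+11].astype(int); m=((g[:,:,0]<80)&(g[:,:,0]<g[:,:,2]+20)).astype(np.uint8)
    n,l,st,ce=cv2.connectedComponentsWithStats(m); k=l[9,10]; print(st[k]); return ce[k]+np.array(c)-[10,9]
w0,w=win(S0,(344,206)),win(S,(344,230))
q0=proj("side",[.466,-.1575,.064])[0]; p=[.48,.0365]; q=proj("side",[*p,.138])[0]
print("bench",w0,q0,w0-q0,"now",w,q,w-q)
b=w-q
f=[]
for cx,cy in((.481,.037),(.483,.037+.004)):
  dr=[(circ("side",(cx,cy),r,z)+b,(0,255,255)) for r,z in((.030,.054),(.0215,.054),(.0355,.044))]
  f.append(crop("side",S0,np.array([341,270]),9,(22,22),dr,0))
cv2.imwrite("pics/c5.png",np.hstack(f))
E
```

```text
[ 5  6 11  6 43]
[ 4  6 13  7 75]
bench [343.76744186 205.60465116] [343.60818468 204.5117844 ] [0.15925718 1.09286676] now [344.12       230.01333333] [343.10374182 228.70163122] [1.01625818 1.31170211]
```

View pics/c5.png

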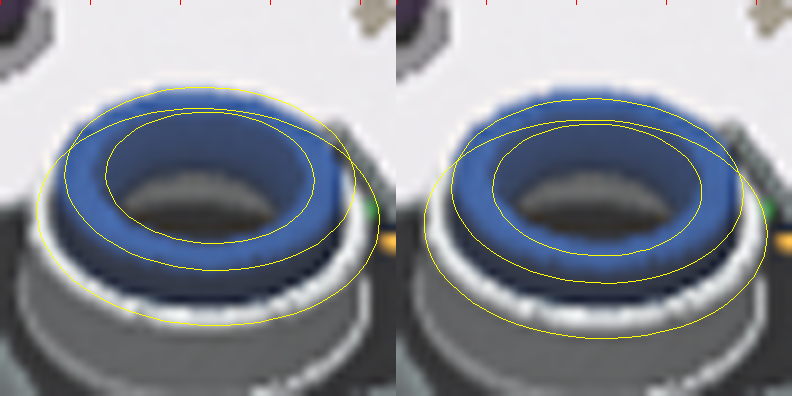

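With the camera bias found from the held knob, the left overlay fits the ring vertically and sits about 10 px too far right. That puts the dock axis near (0.483, 0.037), so I'll shift 3 mm and lower to just above the seat.

Call:
{"method": "move_arm", "body": {"moves": [[[0.4,0.0005,0.003,0,0,0,0],[0.4,0.0005,0.003,0.01,0,0,0],[0.4,0.0005,0.003,0.02,0,0,0],[0.4,0.0005,0.003,0.03,0,0,0],[0.4,0.0005,0.003,0.035,0,0,0]]]}}

```text
clock: 5.3
position: [0.4826, 0.0377, 0.0615]
tool_rot: [-3.14, 0.0, 1.571]
force: [0.1, -0.4, -1.0]
grip_width: 0.0433
finger_force: 36.2
```

Call:
{"method": "move_arm", "body": {"moves": [[[0.4,0,0,0.001,0,0,0],[0.4,0,0,0.002,0,0,0],[0.4,0,0,0.002,0,0,0]]]}}

```text
clock: 5.6
position: [0.4833, 0.0379, 0.061]
tool_rot: [3.141, 0.0, 1.571]
force: [0.0, -0.5, -1.9]
grip_width: 0.0433
finger_force: 36.2
```

```bash
python3 - <<'E'
from h import *
s=bot.observe(); p=s["position"]; print(p,s["force"],s["moment"])
a=bot.grab_frame("side")
cv2.imwrite("pics/c6.png",crop("side",a,np.array([341,258]),9,(28,30),[],0))
E
```

```text
[0.48325747 0.03793849 0.06098944] [ 1.80462424e-03 -4.93884462e-01 -1.89764117e+00] [ 0.01088589  0.01837548 -0.00269864]
```

View pics/c6.png

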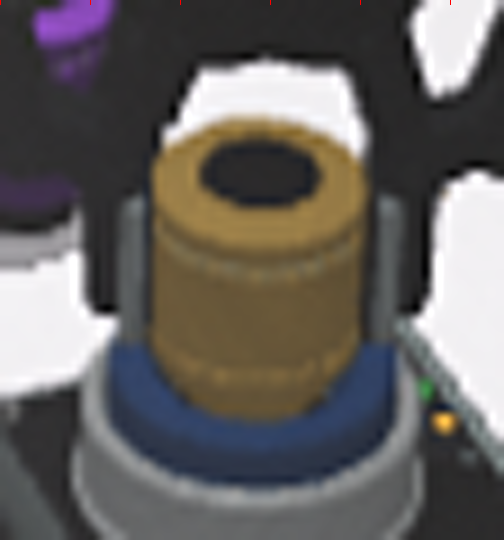

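The knob is entering the ring centred: drum 150–362, ring 107–395 px. I'll press slowly while watching the force.

Call:
{"method": "move_arm", "body": {"moves": [[[0.4,-0.0005,0,0.001,0,0,0],[0.4,-0.0005,0,0.002,0,0,0],[0.4,-0.0005,0,0.003,0,0,0],[0.4,-0.0005,0,0.004,0,0,0],[0.4,-0.0005,0,0.004,0,0,0]]]}}

```text
clock: 6.15
position: [0.4832, 0.0376, 0.0569]
tool_rot: [-3.142, -0.0, 1.571]
force: [-0.5, 2.0, 2.8]
grip_width: 0.043
finger_force: 36.3
```

Call:
{"method": "move_arm", "body": {"moves": [[[0.4,0,0,0.001,0,0,0],[0.4,0,0,0.002,0,0,0],[0.4,0,0,0.002,0,0,0]]]}}

```text
clock: 6.45
position: [0.4832, 0.0376, 0.0548]
tool_rot: [3.142, -0.0, 1.571]
force: [-0.3, 3.7, 3.2]
grip_width: 0.0431
finger_force: 36.4
```

Contact is made at z≈0.057, and the +y side force says the knob sits slightly toward −y. I'll nudge it +y.

Call:
{"method": "move_arm", "body": {"moves": [[[0.4,0.001,0,0,0,0,0],[0.4,0.001,0,0,0,0,0],[0.4,0.001,0,0,0,0,0]]]}}

```text
clock: 6.75
position: [0.4831, 0.0383, 0.0549]
tool_rot: [-3.142, 0.0, 1.571]
force: [-0.6, 0.7, 2.7]
grip_width: 0.0433
finger_force: 36.5
```

Call:
{"method": "move_arm", "body": {"moves": [[[0.4,0.0003,0,0.001,0,0,0],[0.4,0.0003,0,0.002,0,0,0],[0.4,0.0003,0,0.003,0,0,0],[0.4,0.0003,0,0.004,0,0,0],[0.4,0.0003,0,0.004,0,0,0]]]}}

```text
clock: 7.25
position: [0.4831, 0.0385, 0.0508]
tool_rot: [-3.141, 0.0, 1.571]
force: [-1.2, -4.5, 4.5]
grip_width: 0.0433
finger_force: 36.7
```

Call:
{"method": "move_arm", "body": {"moves": [[[0.4,0,0,0.001,0,0,0],[0.4,0,0,0.002,0,0,0],[0.4,0,0,0.003,0,0,0],[0.4,0,0,0.003,0,0,0]]]}}

```text
clock: 7.65
position: [0.4832, 0.0385, 0.0479]
tool_rot: [3.142, 0.0, 1.571]
force: [-2.3, -3.9, 8.0]
grip_width: 0.0432
finger_force: 36.9
```

```bash
python3 - <<'E'
from h import *
s=bot.observe(); p=s["position"]; print(p,s["force"],s["moment"],s["tool_rot"])
a=bot.grab_frame("side")
cv2.imwrite("pics/c7.png",crop("side",a,np.array([341,264]),10,(28,26),[],0))
E
```

```text
[0.48317193 0.0384558  0.04792275] [-2.29764732 -3.85704632  7.98925196] [-1.00887681  0.46548444 -0.04243904] [3.14157014e+00 2.16295767e-04 1.57084878e+00]
```

View pics/c7.png

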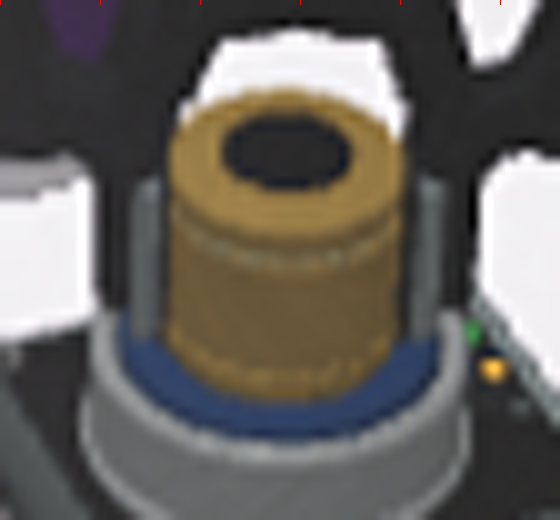

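The ring is about 1.3 mm proud of the rim: z and the 9.9 N net force both fit ≈8.7 mm of travel. I'll press the last bit and ease off the side force.

Call:
{"method": "move_arm", "body": {"moves": [[[0.4,-0.0003,-0.0003,0,0,0,0],[0.4,-0.0003,-0.0003,0.0007,0,0,0],[0.4,-0.0003,-0.0003,0.0013,0,0,0],[0.4,-0.0003,-0.0003,0.0013,0,0,0],[0.4,-0.0003,-0.0003,0.0013,0,0,0]]]}}

```text
clock: 8.2
position: [0.4831, 0.0384, 0.0468]
tool_rot: [3.141, -0.0, 1.571]
force: [-2.1, -3.0, 9.9]
grip_width: 0.0431
finger_force: 37.0
```

```bash
python3 - <<'E'
from h import *
s=bot.observe(); p=s["position"]; print(p,s["force"],s["moment"],s["tool_rot"])
a=bot.grab_frame("side")
cv2.imwrite("pics/c8.png",crop("side",a,np.array([341,270]),12,(24,20),[],0))
E
```

```text
[0.48310813 0.03841928 0.04678049] [-2.12301524 -2.95841667  9.87416575] [-0.69297356  0.26525568 -0.07919326] [ 3.14110252e+00 -8.05356885e-05  1.57108234e+00]
```

View pics/c8.png

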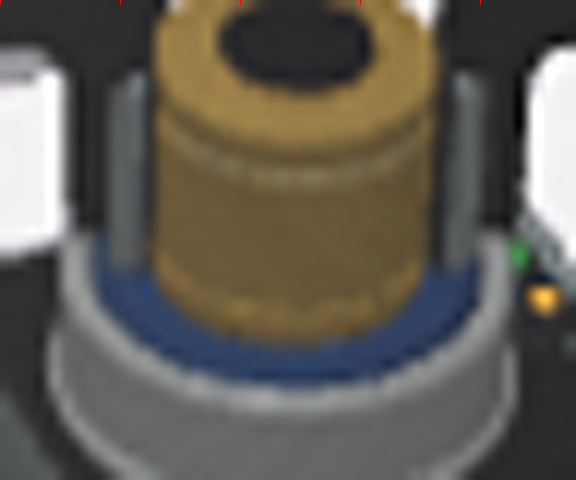

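The ring looks level with the rim, with no dark side wall above it. One last small trim, then settle.

Call:
{"method": "move_arm", "body": {"moves": [[[0.4,-0.0003,-0.0003,0.0002,0,0,0],[0.4,-0.0003,-0.0003,0.0002,0,0,0],[0.4,-0.0003,-0.0003,0.0002,0,0,0],[0.4,-0.0003,-0.0003,0.0002,0,0,0],[0.4,-0.0003,-0.0003,0.0002,0,0,0]]]}}

```text
clock: 8.75
position: [0.4831, 0.0384, 0.0467]
tool_rot: [3.141, -0.0, 1.571]
force: [-0.6, -1.1, 8.7]
grip_width: 0.0435
finger_force: 37.1
```

```bash
python3 -c "
from workcell import bot
print(bot.job_done())"
```

```text
the job is handed in; nothing more can be done
None
```

The brass knob is seated in the blue ring and held pressed with the ring level with the collar rim, at about 11 N of press and 37 N of grip; I handed the job in at about 8.8 s, and no verdict came back. I judged level and contacts made from the tool height, the force and the side camera, since the contacts themselves gave no reading.

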